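# Set the bench air for the handpiece

### The job

With the air still shut off, turn the bar handle of the dial valve until its pointer lines up with the set tab clipped on the dial's rim. Then throw the black-balled supply lever out of its first notch into the middle notch (the one with the engraved line), without overrunning to the last notch, and let go. Leave the set tab, the drain cock and the things standing about where they are.

Things in the scene. Friction and masses are not known exactly. Their poses are not given: they have to be found in the camera images.
- flow_valve: The dial valve, bolted to the bench: round steel flange (68 mm), brass stem, horizontal aluminium dial 120 mm across with its upper face 55 mm above the bench, black tick marks every 10 degrees. Origin: on the handle's axis, at bench level; z up, the dial's zero tick lies along its x.
- handle_grip (a point): Grip point of the dial valve's plain steel bar handle: on its vertical turning axis, 83 mm above the bench. The bar is 56 mm long, 13 mm thick, 24 mm high (69 to 93 mm above the bench), reaching 36 mm from the axis on the pointer side and 20 mm on the other; z up, x along the bar to the pointer's tip.
- pointer_tip (a point): End of the handle's pointer, a 4 mm wide blade under the bar, 52 mm from the axis, 67 mm above the bench.
- tab_mark (a point): The reading point of the set tab, 52 mm from the valve's axis, 58 mm above the bench, where the pointer's tip must come. The tab is a dark steel clip 7 to 10 mm wide on the dial's rim (53 to 69 mm from the axis, up to 58 mm above the bench); x points outwards from the axis.
- flow_handle (a joint): Angle of the handle's pointer on the dial, rad, from the zero tick, growing counterclockwise seen from above (opening); it turns from 0 to 4.7 against light friction (0.12 N m) and stays where it is left.
- set_tab (a joint): Angle of the set tab on the dial, rad, same zero and sense as flow_handle. It can be shoved round the rim by a hard knock.
- supply_station: The supply lever's grey base, 100 (x) by 56 (y) by 26 mm high, bolted to the bench, with a scalloped steel quadrant plate (four round humps, three notches between) standing along its x at y = 15 to 21 mm, top 98 mm above the bench. Origin: centre of the underside; the lever swings in its x-z plane about a pivot along y, 32 mm above the origin.
- lever_ball (a point): Centre of the black ball (27 mm across) on the end of the 10 mm lever rod, 113 mm from the pivot (145 mm above the bench when upright). A sprung latch rides on the rod 60 to 80 mm from the pivot; the rod is bare from there to the ball.
- supply_lever (a joint): Lean of the lever, rad: sprung notches at -0.45 (first, air off, leaning to the station's -x), 0 (middle, upright, marked by an engraved line on the quadrant) and +0.45 (last). It snaps into the nearest notch; about 4 N at the ball pulls it over the hump between two.
- drain_valve: The drain cock: small brass valve on a 56 mm flange, total height 55 mm, no dial. Origin at bench level on its axis. Not to be used.
- drain_tip (a point): Upper face near the end of the drain cock's flat steel lever (64 by 14 by 5 mm), 56 mm from its axis, 55 mm above the bench.
- flux_jar: Amber jar, 42 mm across, 105 mm high, standing loose beside the dial valve. Origin: centre of its underside.
- dapping_block: Loose steel cube, 46 mm, with round hollows. Origin: centre of its underside.
- mandrel: Loose tapered steel ring mandrel, 122 mm high, upright in a round wooden foot 44 mm across, beside the dial valve. Origin: centre of its underside.
- anvil: Small steel anvil fixed on the bench, 110 (x, horn to -x) by 50 mm, 67 mm high. Origin: centre of its underside.
- bench_peg: Wooden V-cut bench peg fixed on the bench, 105 (x) by 100 mm, 50 mm high. Origin: under its middle.
- solder_brick: White soldering brick with a steel disc on it, fixed on the bench, 110 (x) by 75 mm, 39 mm high. Origin: centre of its underside.
- punch_block: Loose wooden block 70 (x) by 36 (y) by 60 mm high holding three upright steel punches, up to 137 mm high in all, beside the supply lever. Origin: centre of its underside.
There are look-alikes about, which are no part of the job. What is shaped like the supply_station but blue or orange is not meant. There is more than one size of the flow_valve; the one meant has the size given above.

How it is judged:
On the way, in this order (a step that is already met when the one before it is completed fails the run):
1. with the lever still in its first notch, the pointer is brought to the set tab (horizontal distance between pointer_tip and tab_mark below 0.006 m and value of joint supply_lever below -0.3 rad), for 0.3 s.
2. the lever is thrown into the middle notch (value of joint supply_lever between -0.12 and 0.12 rad), for 0.2 s.
At the end, for the whole second after the job is handed in: The pointer's tip lies within 6 mm (about 6.5 degrees) of the set tab's mark seen from above, the supply lever rests in its middle notch (within 0.12 rad of upright), and both are let go and at rest (all of step 2 and horizontal distance between pointer_tip and tab_mark below 0.006 m and velocity of joint supply_lever between -0.05 and 0.05 rad/s and velocity of joint flow_handle between -0.05 and 0.05 rad/s); the robot touches nothing.
It fails at once if the lever overruns towards the last notch (value of joint supply_lever above 0.3 rad).
It fails at once if the set tab is shifted (distance of tab_mark from where it was at the start of the episode above 0.004 m).
It fails at once if the drain cock's lever is turned (distance of drain_tip from where it was at the start of the episode above 0.006 m).
It fails at once if the jar, the dapping block, the mandrel or the punch block is shifted or tipped (distance of any of flux_jar, dapping_block, punch_block, mandrel from where it was at the start of the episode above 0.015 m or angle between any of flux_jar, dapping_block, punch_block, mandrel's own z axis and vertical above 0.3 rad).
It also fails if it takes over 67 s, if anything falls off the work surface, if the arm or the gripper's body presses on something with over 40 N, if the wrist force passes 120 N, or if a joint passes its speed limit or range.

### The arm

A 6-joint arm with a two-finger parallel gripper is mounted at the origin on the work surface. World frame = base frame: x ahead of the robot, y to its left, z up, the work surface at z = 0. Lengths are in m, angles in rad, forces in N, time in s.
With the tool pointing down it reaches from about 0.425 to 0.95 m from the base axis. Payload 3.5 kg.
Tool frame: the origin (TCP) lies between the finger pads; the fingertips stand 19 mm ahead of it and the grasp point (between the pads) is the TCP (ctrl.nose_length is the distance from the TCP to the fingertips, in m); z points along the fingers, y is the line along which they close (so a half turn about z gives the same grasp; the last joint's range is limited). The gripper opens to 85 mm and grips with 20 to 120 N. Pads are 22 mm wide; open, the fingers measure 114 mm over their backs; the gripper's body (76 mm by 85 mm) begins 54 mm behind the grasp point. The pads swing forward as they close: fully open they stand 13 mm farther back than shut.
Start: joints at [1.066, 0.286, 1.577, -0, 1.279, -0.15], TCP at [0.234, 0.633, 0.214] pointing down, gripper open.
Joint ranges: [-2.77, 2.77], [-0.9, 2.22], [0.21, 2.48], [-1.53, 4.67], [0.24, 2.81], [-2.84, 2.84]. Speed limits (rad/s): [2.79, 2.79, 3.14, 3.14, 3.14, 3.14].

### API

Orientations are given as a unit quaternion [x, y, z, w].
In Python, from plant import ctrl gives the robot as it stands.
- The arm moves only by the tool apply_moves, never from a script. Its argument "series" is a list of rows, each a list of 6 numbers: the shift along the world's x, y, z scaled (see below), then the turn, a rotation vector about the world's x, y, z scaled (see below). A call has 1 to 20 rows; each row is the pose to reach, as a shift and turn from the pose commanded when the call began; what a row does not reach only later rows make up. The controller multiplies each number of a shift by 0.8 m and each number of a turn by 45 degrees. A row lasts 1/8 s, in which the tool goes at most 62.5 mm and 10.7 degrees, less where a joint would pass 70% of its speed; a pose out of reach is approached as far as the arm can. A call with a number of a shift or a turn outside -1 to 1 is refused whole. A call with a gripper value outside its range is refused whole. "jaw" is the opening, from 0 (shut) to 1 (fully open), set as the call begins (left out, the last holds). The fingers move at their own pace and stop on an object; "squeeze" is the grip in N (left out, the last holds). Time passes only in rows, so rows that repeat a pose let the fingers close. It gives the time, the measured TCP pose, the force, the opening and the grip force at its end, in the units of the state.
- ctrl.get_state(): the state, without advancing time (a new reading comes with each control period).
- ctrl.read_camera(name): name is "side" or "top" or "wrist"; returns the picture (420x560x3 uint8, red, green, blue); there is no depth.
- ctrl.get_calibration(name): a dict with "fx", "fy", "cx", "cy" (pixels), "dist_coeffs" ([k1, k2, p1, p2, k3] as OpenCV has them; the pictures are not rectified), "xyz" and "orientation" of the camera in the world; the wrist camera has in their place "hand_eye" (4x4, takes a point from camera to tool coordinates, whose origin is the TCP and whose axes are the flange's). Camera axes: x right, y up, looking along -z (the intrinsics and any distortion apply to the point x, -y, -z); pixel columns grow to the right and rows downward; lengths in m; the calibration is good to about 2 mm. A picture is of the moment at which its call begins: read the wrist's pose just before it. get_calibration takes no time and is no camera call.
- ctrl.sign_off(): hands the job in; it is judged then, once.
Trained networks look in the newest picture that a camera, given by its name, has taken for a name from the list of things; names that differ only in an ending like _2 or _b are one class to them, and where a whole thing is asked for, a point or a joint stands for the part that bears it (a point fixed in the world has none). Each returns a list of dicts, best first, with "p" (0 to 1); they miss things now and then, are a little off and sometimes report something else, mostly with a low value. They report only what shows in the picture. A call takes as long as a camera call. They do not tell look-alikes from the thing itself.
- ctrl.boxes_of(thing, camera): "xy" ([column, row] as shares, 0 to 1, of the picture: columns of its width, rows of its height, amid what is visible of it).
- ctrl.silhouettes(thing, camera): "pixels" (420x560 bool, what is visible of it) and "xy" ([column, row] as shares, 0 to 1, of the picture: columns of its width, rows of its height, amid what is visible of it).
The state is a dict: "time": time; "qpos": joint angles; "dq": joint speeds; "joint_efforts": joint torques, N m; "eef_pos": TCP position; "tcp_rot": TCP orientation; "contact_force": force on the tool from outside, world axes, zero at the start; "wrist_torque": the same for the moment, N m; "opening": opening from 0.0 (shut) to 1.0 (fully open); "finger_force": force on a finger pad.
Only numpy, scipy, OpenCV 4.12 (cv2) and the standard library are available. Lean on these libraries where they do the work, as an engineer would, in place of code of your own. Each camera call takes 0.05 s, during which the arm holds its last target. There are 200 camera calls.

## Working session

There is one attempt and no reset: what is moved stays moved. The work goes in short steps, Python scripts to look and compute and a tool call to move; the robot and the scene stay as the last step left them, time stands still between calls to the robot, and variables do not carry over. Pictures are saved under pics/ and viewed, at most 12 in all, crops included, and the job is handed in when it is done.

Besides the shell and the picture viewer there is one more tool, called after "Request:" by a JSON object that holds its "method" and its "body". apply_moves: Moves the arm, as the interface text tells. Shifts and turns lie within -1 to 1; 1 stands for 0.8 m of shift or 45 degrees of turn. Its arguments: {"type":"object","properties":{"series":{"type":"array"},"jaw":{"type":"number"},"squeeze":{"type":"number"}},"required":["series"]}

```bash
mkdir -p pics
cat > h.py <<'E'
import numpy as np, cv2
from scipy.spatial.transform import Rotation as R
from plant import ctrl
def cam(name, st=None):
    c=ctrl.get_calibration(name)
    K=np.array([[c['fx'],0,c['cx']],[0,c['fy'],c['cy']],[0,0,1]]);d=np.array(c['dist_coeffs'],float)
    if name=='wrist':
        st=st or ctrl.get_state();T=np.eye(4);T[:3,:3]=R.from_quat(st['tcp_rot']).as_matrix();T[:3,3]=st['eef_pos']
        T=T@np.array(c['hand_eye'])
    else:
        T=np.eye(4);T[:3,:3]=R.from_quat(c['orientation']).as_matrix();T[:3,3]=c['xyz']
    return K,d,T
def toworld(px,z,C):
    K,d,T=C
    u=cv2.undistortPoints(np.array(px,float).reshape(-1,1,2),K,d).reshape(-1,2)
    r=np.c_[u[:,0],-u[:,1],-np.ones(len(u))]@T[:3,:3].T
    return T[:3,3]+r*((z-T[2,3])/r[:,2])[:,None]
def topix(P,C):
    K,d,T=C
    p=(np.atleast_2d(P)-T[:3,3])@T[:3,:3]
    return cv2.projectPoints(p*[1,-1,-1],np.zeros(3),np.zeros(3),K,d)[0].reshape(-1,2)
def save(im,n): cv2.imwrite('pics/'+n,im[:,:,::-1])
E
python3 - <<'E'
from h import *
for n in('top','side'):
    im=ctrl.read_camera(n);save(im,n+'0.png');C=cam(n);print(n,C[2].round(3).tolist())
    for t in('flow_valve','supply_station','lever_ball','drain_valve','flux_jar','mandrel','punch_block','set_tab','dapping_block'):
        for b in ctrl.boxes_of(t,n)[:4]:
            px=np.array(b['xy'])*[560,420];print(t,round(b['p'],2),px.round(),toworld(px,.05,C)[0].round(3))
print(ctrl.get_state())
E
```

```text
top [[-0.003, 0.99, -0.143, 0.441], [-1.0, -0.001, 0.014, 0.015], [0.013, 0.143, 0.99, 1.105], [0.0, 0.0, 0.0, 1.0]]
flow_valve 0.9 [223. 219.] [0.566 0.161 0.05 ]
flow_valve 0.9 [276. 127.] [0.829 0.016 0.05 ]
flow_valve 0.73 [286. 196.] [ 0.629 -0.013  0.05 ]
supply_station 0.96 [396. 189.] [ 0.651 -0.32   0.05 ]
supply_station 0.86 [395. 301.] [ 0.344 -0.305  0.05 ]
supply_station 0.83 [387. 243.] [ 0.501 -0.289  0.05 ]
lever_ball 0.7 [409. 181.] [ 0.672 -0.358  0.05 ]
lever_ball 0.69 [405. 301.] [ 0.342 -0.333  0.05 ]
lever_ball 0.67 [400. 251.] [ 0.477 -0.323  0.05 ]
drain_valve 0.76 [180. 244.] [0.497 0.278 0.05 ]
flux_jar 0.81 [274. 166.] [0.716 0.022 0.05 ]
flux_jar 0.17 [208. 157.] [0.741 0.207 0.05 ]
mandrel 0.57 [321. 182.] [ 0.669 -0.109  0.05 ]
punch_block 0.58 [180. 245.] [0.496 0.278 0.05 ]
set_tab 0.46 [356. 159.] [ 0.737 -0.211  0.05 ]
dapping_block 0.56 [309. 219.] [ 0.565 -0.073  0.05 ]
side [[0.734, 0.526, -0.428, 0.051], [-0.679, 0.556, -0.48, -0.576], [-0.014, 0.643, 0.766, 1.044], [0.0, 0.0, 0.0, 1.0]]
flow_valve 0.95 [303. 225.] [ 0.624 -0.022  0.05 ]
flow_val
[... 804 characters left out ...]

{'time': 1.0, 'qpos': array([ 1.06600050e+00,  2.86320607e-01,  1.57671830e+00, -1.48472649e-05,
        1.27862712e+00, -1.49996240e-01]), 'dq': array([-0.00080788,  0.00061651,  0.00170126, -0.00129748, -0.00023537,
       -0.00084543]), 'joint_efforts': array([ 1.85387030e-04, -4.05971467e+01, -2.92951298e+01, -1.33138292e-04,
        5.49580218e-04,  1.03353980e-05]), 'eef_pos': array([0.23445518, 0.63294119, 0.21390119]), 'tcp_rot': array([ 1.76468668e-01,  9.84306257e-01, -3.70256186e-05, -5.06682632e-06]), 'contact_force': array([-0.99443927, -0.09846201, -0.66513493]), 'wrist_torque': array([-0.01973969,  0.00316033,  0.00894987]), 'finger_force': 0.0, 'opening': 0.9973775281508678}
```

View pics/top0.png

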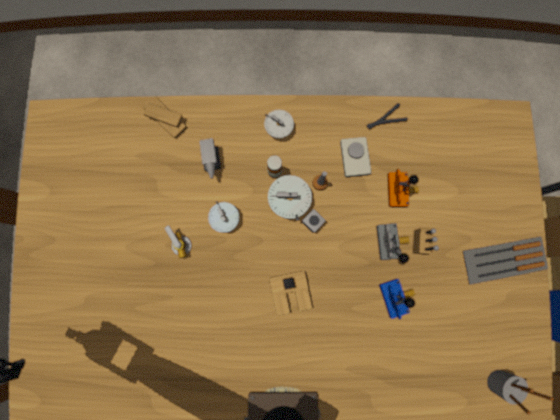

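View pics/side0.png

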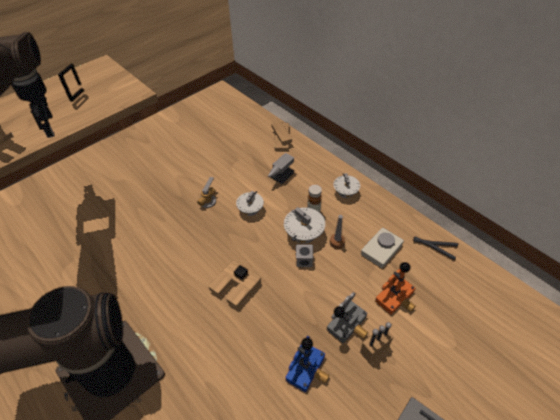

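Dial valves: (223,218) and (279,124), each about 31 px (about 90 mm), and (290,197), about 46 px (about 120 mm), which is the one meant. Levers: blue (395,297), orange (400,188), and the grey one at (390,242), which is the one meant. Next I take a closer look with the wrist camera.

Run:
```python
from h import *
print(ctrl.get_calibration('wrist')); print(cam('wrist')[2].round(3))
```

```text
{'fx': 333.69488236697424, 'fy': 333.69488236697424, 'cx': 281.8438253800289, 'cy': 208.9992122154588, 'dist_coeffs': array([-0.07465377,  0.        ,  0.        ,  0.        ,  0.        ]), 'hand_eye': array([[ 5.52724713e-04,  9.44906438e-01,  3.27340066e-01,
         8.37747088e-02],
       [ 9.99999790e-01, -4.11909988e-04, -4.99505606e-04,
         4.83460581e-05],
       [-3.37151420e-04,  3.27340273e-01, -9.44906467e-01,
        -1.61489632e-01],
       [ 0.00000000e+00,  0.00000000e+00,  0.00000000e+00,
         1.00000000e+00]])}
[[ 0.347 -0.886 -0.307  0.156]
 [ 0.938  0.328  0.113  0.662]
 [ 0.    -0.327  0.945  0.375]
 [ 0.     0.     0.     1.   ]]
```

Request:
{"method": "apply_moves", "body": {"series": [[0.1,-0.2,0.1,0,0,0],[0.2,-0.4,0.15,0,0,0],[0.3,-0.6,0.15,0,0,0],[0.4,-0.8,0.15,0,0,0],[0.4,-0.8,0.15,0,0,0],[0.4,-0.8,0.15,0,0,0],[0.4,-0.8,0.15,0,0,0],[0.4,-0.8,0.15,0,0,0],[0.4,-0.8,0.15,0,0,0],[0.4,-0.8,0.15,0,0,0],[0.4,-0.8,0.15,0,0,0],[0.4,-0.8,0.15,0,0,0],[0.4,-0.8,0.15,0,0,0],[0.4,-0.8,0.15,0,0,0],[0.4,-0.8,0.15,0,0,0]]}}

```text
time: 2.88
eef_pos: [0.554, -0.0058, 0.3339]
tcp_rot: [0.176, 0.984, 0.0, -0.0]
contact_force: [-0.1, -0.0, 0.0]
opening: 0.999
finger_force: 0.0
```

Run:
```python
from h import *
st=ctrl.get_state();C=cam('wrist',st);im=ctrl.read_camera('wrist')
save(im,'w1.png')
for t in('flow_valve','handle_grip','pointer_tip','tab_mark','set_tab','mandrel','flux_jar','dapping_block','flow_handle'):
    for b in ctrl.boxes_of(t,'wrist')[:3]:
        px=np.array(b['xy'])*[560,420];print(t,round(b['p'],2),px.round(),toworld(px,.06,C)[0].round(3))
p=topix([[.625,-.02,.055]],C)[0];print(p)
x,y=p.astype(int);x0=max(0,x-110);y0=max(0,y-85);c=im[y0:y0+170,x0:x0+220];print(x0,y0)
save(cv2.resize(c,None,fx=3.5,fy=3.5,interpolation=2),'w1c.png')
```

```text
flow_valve 0.8 [294. 214.] [ 0.63  -0.015  0.06 ]
flow_valve 0.76 [351. 324.] [0.837 0.008 0.06 ]
flow_valve 0.44 [210. 307.] [ 0.73  -0.188  0.06 ]
handle_grip 0.74 [300. 219.] [ 0.64 -0.01  0.06]
handle_grip 0.71 [412. 137.] [0.582 0.165 0.06 ]
handle_grip 0.67 [358. 328.] [0.848 0.016 0.06 ]
pointer_tip 0.84 [297. 219.] [ 0.639 -0.014  0.06 ]
pointer_tip 0.67 [356. 328.] [0.847 0.013 0.06 ]
pointer_tip 0.56 [411. 141.] [0.587 0.162 0.06 ]
tab_mark 0.69 [224.  38.] [ 0.39  -0.019  0.06 ]
tab_mark 0.47 [ 20. 189.] [ 0.46  -0.368  0.06 ]
tab_mark 0.41 [263. 181.] [ 0.571 -0.038  0.06 ]
set_tab 0.4 [263. 181.] [ 0.571 -0.039  0.06 ]
mandrel 0.75 [244. 257.] [ 0.668 -0.106  0.06 ]
flux_jar 0.77 [341. 258.] [0.718 0.027 0.06 ]
flux_jar 0.28 [459. 228.] [0.733 0.202 0.06 ]
dapping_block 0.96 [230. 187.] [ 0.563 -0.084  0.06 ]
flow_handle 0.69 [360. 329.] [0.852 0.018 0.06 ]
flow_handle 0.66 [297. 219.] [ 0.638 -0.014  0.06 ]
flow_handle 0.59 [412. 137.] [0.582 0.165 0.06 ]
[289.63327075 210.90668739]
179 125
```

View pics/w1c.png

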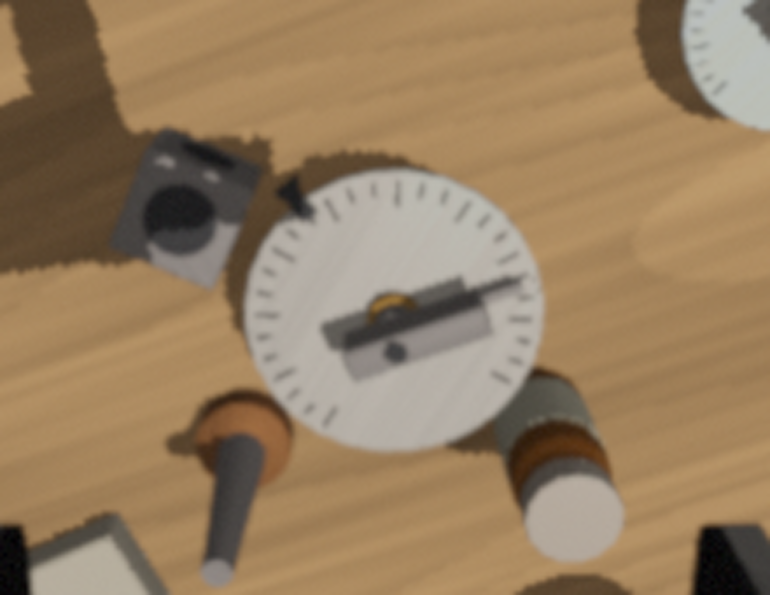

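Run:
```python
from h import *
C=cam('wrist')
f=lambda u,v,z:toworld([179+u/3.5,125+v/3.5],z,C)[0]
im=cv2.imread('pics/w1.png').astype(int)
# dial edge ellipse: bright grey region
m=((im.min(2)>120)&(im.max(2)-im.min(2)<45)).astype(np.uint8)
n,l,s,c=cv2.connectedComponentsWithStats(m);k=l[213+10,291-20] or 1
cs,_=cv2.findContours((l==k).astype(np.uint8),0,1);h=cv2.convexHull(cs[0])
W=toworld(h.reshape(-1,2).astype(float),.055,C)[:,:2]
A=np.c_[2*W,np.ones(len(W))];sol=np.linalg.lstsq(A,(W**2).sum(1),rcond=None)[0];r=np.sqrt(sol[2]+sol[:2]@sol[:2])
print('circle',sol[:2],r,np.abs(np.hypot(*(W-sol[:2]).T)-r).max(),len(W))
ctr=f(394,310,.055)
print('centre',ctr,'dot',f(395,352,.093))
for c0 in (sol[:2],f(395,352,.093)[:2]):
  for n,p in(('tip',f(522,279,.067)),('tabin',f(308,214,.058)),('tabout',f(283,182,.058)),('bar1',f(350,365,.093)),('bar2',f(483,322,.093))):
    d=p[:2]-c0;print(n,p.round(4),np.hypot(*d).round(4),np.degrees(np.arctan2(d[1],d[0])).round(1))
```

```text
circle [ 0.63212258 -0.02116997] 0.06012285356555579 0.0006347148468972622 42
centre [ 0.63013116 -0.02011867  0.055     ] dot [ 0.63255356 -0.02171529  0.093     ]
tip [0.6311 0.0318 0.067 ] 0.053 91.1
tabin [ 0.5803 -0.0377  0.058 ] 0.0544 -162.3
tabout [ 0.5651 -0.0421  0.058 ] 0.0702 -162.6
bar1 [ 0.6316 -0.0392  0.093 ] 0.018 -91.5
bar2 [0.6326 0.0127 0.093 ] 0.0338 89.2
tip [0.6311 0.0318 0.067 ] 0.0536 91.5
tabin [ 0.5803 -0.0377  0.058 ] 0.0546 -163.0
tabout [ 0.5651 -0.0421  0.058 ] 0.0705 -163.1
bar1 [ 0.6316 -0.0392  0.093 ] 0.0175 -93.0
bar2 [0.6326 0.0127 0.093 ] 0.0344 89.9
```

Crop: dial centre (394,310), pointer tip (522,279), set tab inner end (308,214). The circle fit gives r = 60.1 mm, which confirms the 120 mm dial. The axis is at (0.632,-0.021), the pointer at 90.5° and the tab at -162.6°, so the handle turns about +107°.

Request:
{"method": "apply_moves", "body": {"series": [[0.098,-0.019,-0.1,0,0,-0.25],[0.098,-0.019,-0.15,0,0,-0.5],[0.098,-0.019,-0.15,0,0,-0.75],[0.098,-0.019,-0.15,0,0,-1],[0.098,-0.019,-0.15,0,0,-1],[0.098,-0.019,-0.15,0,0,-1]], "jaw": 0.5}}

```text
time: 4.12
eef_pos: [0.6331, -0.0223, 0.2145]
tcp_rot: [0.539, 0.842, 0.0, 0.0]
contact_force: [-0.2, 0.2, 1.1]
opening: 0.498
finger_force: 0.0
```

Request:
{"method": "apply_moves", "body": {"series": [[0,0,0,0,0,-0.25],[0,0,0,0,0,-0.5],[0,0,0,0,0,-0.55],[0,0,0,0,0,-0.55],[0,0,0,0,0,-0.55]]}}

```text
time: 4.75
eef_pos: [0.633, -0.0223, 0.2144]
tcp_rot: [0.707, 0.707, 0.0, 0.0]
contact_force: [-0.5, -0.3, -0.2]
opening: 0.496
finger_force: 0.0
```

Run:
```python
from h import *
st=ctrl.get_state();C=cam('wrist',st);im=ctrl.read_camera('wrist');save(im,'w2.png')
print(st['eef_pos'],st['qpos'],R.from_quat(st['tcp_rot']).as_matrix().round(3).tolist())
print(topix([[.6323,-.0213,.093],[.6323,-.0413,.093],[.6323,.0147,.093]],C))
```

```text
[ 0.63295566 -0.02226071  0.21443145] [-1.95145674e-01  1.95197103e-01  1.68465619e+00 -8.30163976e-06
  1.26089793e+00 -1.95438669e-01] [[-0.0, 1.0, 0.001], [1.0, 0.0, -0.0], [-0.0, 0.001, -1.0]]
[[280.10148217 193.40149531]
 [280.12021588 214.69023537]
 [280.06861863 152.71755017]]
```

View pics/w2.png

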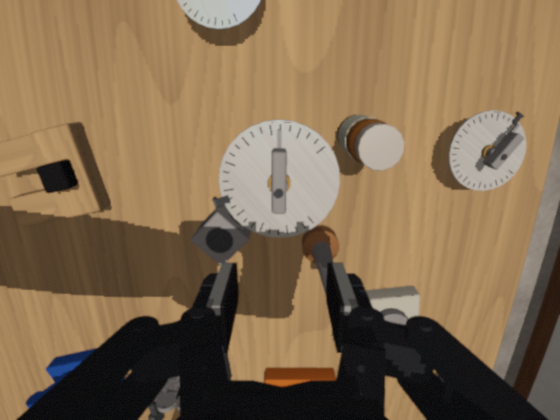

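The dot on the bar's axis shows at (279,193), against a prediction of (280,193). The bar runs straight up the image to y=148, and the path down is clear. I descend and close.

Request:
{"method": "apply_moves", "body": {"series": [[-0.001,0.001,-0.05,0,0,0],[-0.001,0.001,-0.1,0,0,0],[-0.001,0.001,-0.14,0,0,0],[-0.001,0.001,-0.16,0,0,0],[-0.001,0.001,-0.16,0,0,0],[-0.001,0.001,-0.16,0,0,0]]}}

```text
time: 5.55
eef_pos: [0.6334, -0.0217, 0.0878]
tcp_rot: [0.708, 0.707, 0.001, 0.001]
contact_force: [0.2, -0.6, 0.0]
opening: 0.503
finger_force: 0.0
```

Request:
{"method": "apply_moves", "body": {"series": [[0,0,0,0,0,0],[0,0,0,0,0,0],[0,0,0,0,0,0],[0,0,0,0,0,0],[0,0,0,0,0,0]], "jaw": 0, "squeeze": 30}}

```text
time: 6.18
eef_pos: [0.632, -0.0215, 0.0859]
tcp_rot: [0.708, 0.707, -0.0, -0.0]
contact_force: [-0.8, -0.6, -0.4]
opening: 0.001
finger_force: 0.0
```

Run:
```python
from h import *
st=ctrl.get_state();im=ctrl.read_camera('wrist');t=ctrl.read_camera('top')
C=cam('top');x,y=topix([[.632,-.021,.09]],C)[0].astype(int)
a=cv2.resize(im,(560,420));b=cv2.resize(t[y-35:y+35,x-40:x+40],(240,210),interpolation=2)
o=np.zeros((420,800,3),np.uint8);o[:,:560]=a;o[:210,560:]=b;s=ctrl.read_camera('side');x,y=topix([[.632,-.021,.09]],cam('side'))[0].astype(int)
o[210:,560:]=cv2.resize(s[y-35:y+35,x-40:x+40],(240,210),interpolation=2);save(o,'w3.png');print(st['opening'],st['finger_force'],st['eef_pos'])
```

```text
0.0010706936260570564 0.0 [ 0.6320322  -0.02146123  0.08591069]
```

View pics/w3.png

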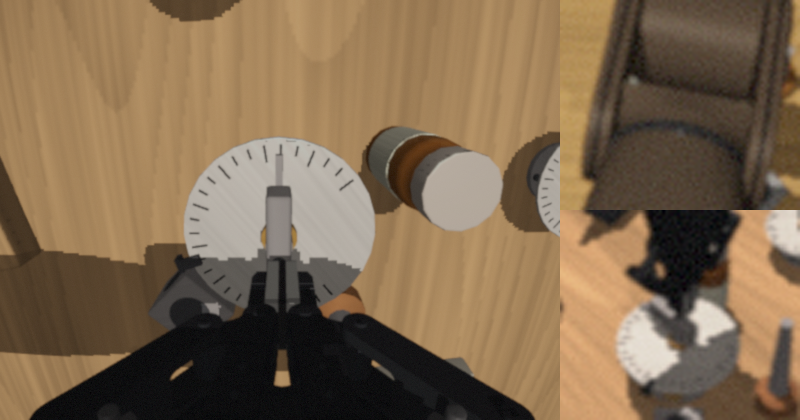

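Run:
```python
from h import *
st=ctrl.get_state();C=cam('wrist',st);t=st['eef_pos']
for n,P in dict(tcp=t,tip=t-[0,0,.019],dot=[.6323,-.0213,.093],barend=[.6323,.0147,.093],dialc=[.6323,-.0213,.055],ptr=[.6323,.0307,.067]).items(): print(n,topix([P],C)[0].round(1))
im=cv2.imread('pics/w3.png')[170:330,190:370];cv2.imwrite('pics/w3c.png',cv2.resize(im,None,fx=3.7,fy=3.7,interpolation=2))
```

```text
tcp [280.7 258.5]
tip [280.8 243.6]
dot [281.2 264.7]
barend [281.1 198.6]
dialc [281.3 235.4]
ptr [281.1 156.2]
```

View pics/w3c.png

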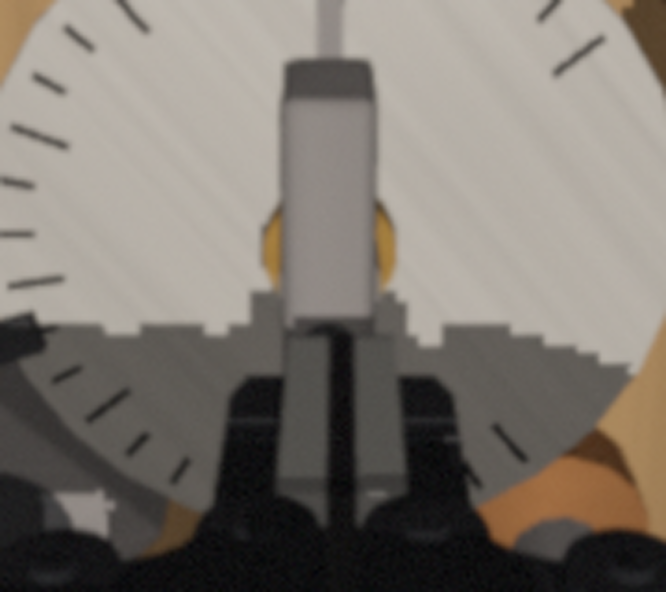

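Run:
```python
from h import *
print(ctrl.nose_length,[a for a in dir(ctrl) if a[0]!='_'])
C=cam('wrist');t=ctrl.get_state()['eef_pos']
for z in(.067,.08,.09,.093,.1,.11,.12):
  print(z,topix([[t[0]-.008,t[1]+.011,z],[t[0]+.008,t[1]+.011,z],[t[0]-.008,t[1]-.011,z]],C).round(0).tolist())
```

```text
0.019 ['Unreachable', 'boxes_of', 'get_calibration', 'get_state', 'nose_length', 'read_camera', 'sign_off', 'silhouettes']
0.067 [[267.0, 227.0], [294.0, 227.0], [268.0, 260.0]]
0.08 [[266.0, 236.0], [295.0, 235.0], [267.0, 271.0]]
0.09 [[265.0, 243.0], [296.0, 243.0], [266.0, 280.0]]
0.093 [[265.0, 246.0], [296.0, 246.0], [266.0, 283.0]]
0.1 [[264.0, 252.0], [297.0, 252.0], [265.0, 291.0]]
0.11 [[263.0, 262.0], [298.0, 262.0], [264.0, 302.0]]
0.12 [[262.0, 273.0], [299.0, 272.0], [263.0, 315.0]]
```

Seen in the crop, the shut fingertips stand at about row 260. That puts them around z≈0.108, above the bar, about 40 mm farther back than nominal, which explains the empty grip. I open and go lower in steps.

Request:
{"method": "apply_moves", "body": {"series": [[0,0,0,0,0,0],[0,0,0,0,0,0],[0,0,0,0,0,0],[0,0,-0.01,0,0,0],[0,0,-0.02,0,0,0],[0,0,-0.02,0,0,0]], "jaw": 0.5}}

```text
time: 7.08
eef_pos: [0.631, -0.0212, 0.0683]
tcp_rot: [0.708, 0.707, -0.001, -0.001]
contact_force: [0.0, -0.7, -0.6]
opening: 0.499
finger_force: 0.0
```

Request:
{"method": "apply_moves", "body": {"series": [[0,0,-0.01,0,0,0],[0,0,-0.02,0,0,0],[0,0,-0.02,0,0,0]]}}

```text
time: 7.45
eef_pos: [0.6312, -0.0213, 0.0526]
tcp_rot: [0.708, 0.707, -0.001, -0.001]
contact_force: [-0.3, -0.3, 0.3]
opening: 0.499
finger_force: 0.0
```

Request:
{"method": "apply_moves", "body": {"series": [[0,0,0,0,0,0],[0,0,0,0,0,0],[0,0,0,0,0,0],[0,0,0,0,0,0],[0,0,0,0,0,0]], "jaw": 0}}

```text
time: 8.07
eef_pos: [0.6302, -0.0214, 0.0541]
tcp_rot: [0.707, 0.707, -0.002, -0.002]
contact_force: [-6.9, -0.8, 3.4]
opening: 0.145
finger_force: 29.2
```

Gripped: opening 0.145 is about 12.5 mm, which matches the bar. I turn it counterclockwise.

Request:
{"method": "apply_moves", "body": {"series": [[-0.001,0,0,0,0,0.2],[-0.001,0,0,0,0,0.4],[-0.001,0,0,0,0,0.6],[-0.001,0,0,0,0,0.8],[-0.001,0,0,0,0,1],[-0.001,0,0,0,0,1],[-0.001,0,0,0,0,1]]}}

```text
time: 8.95
eef_pos: [0.6313, -0.021, 0.0541]
tcp_rot: [0.384, 0.923, 0.0, -0.0]
contact_force: [-1.4, 2.8, 0.5]
opening: 0.138
finger_force: 29.5
```

Request:
{"method": "apply_moves", "body": {"series": [[0,0,0,0,0,0.2],[0,0,0,0,0,0.4],[0,0,0,0,0,0.6],[0,0,0,0,0,0.8],[0,0,0,0,0,1],[0,0,0,0,0,1],[0,0,0,0,0,1]]}}

```text
time: 9.82
eef_pos: [0.6318, -0.0199, 0.0541]
tcp_rot: [0.002, 1.0, 0.001, 0.001]
contact_force: [1.5, 5.3, -0.2]
opening: 0.149
finger_force: 29.7
```

Request:
{"method": "apply_moves", "body": {"series": [[0,0,0,0,0,0.2],[0,0,0,0,0,0.38],[0,0,0,0,0,0.38],[0,0,0,0,0,0.38]]}}

```text
time: 10.32
eef_pos: [0.6317, -0.0195, 0.0542]
tcp_rot: [-0.147, 0.989, 0.001, 0.001]
contact_force: [1.7, 7.0, -0.1]
opening: 0.145
finger_force: 29.8
```

Run:
```python
from h import *
st=ctrl.get_state();C=cam('wrist',st);im=ctrl.read_camera('wrist')
print(st['eef_pos'],R.from_quat(st['tcp_rot']).as_matrix()[:2,0])
c=np.array([.6318,-.0213]);P=topix([[*c,.093],[*(c+.052*np.array([np.cos(np.radians(197.4)),np.sin(np.radians(197.4))])),.058]],C);print(P)
save(cv2.resize(im[60:260,170:430],None,fx=3,fy=3,interpolation=2),'w4.png')
```

```text
[ 0.63173503 -0.01946871  0.05415955] [-0.95672894 -0.29097226]
[[278.42332352 298.68369781]
 [277.74403921 163.07805554]]
```

View pics/w4.png

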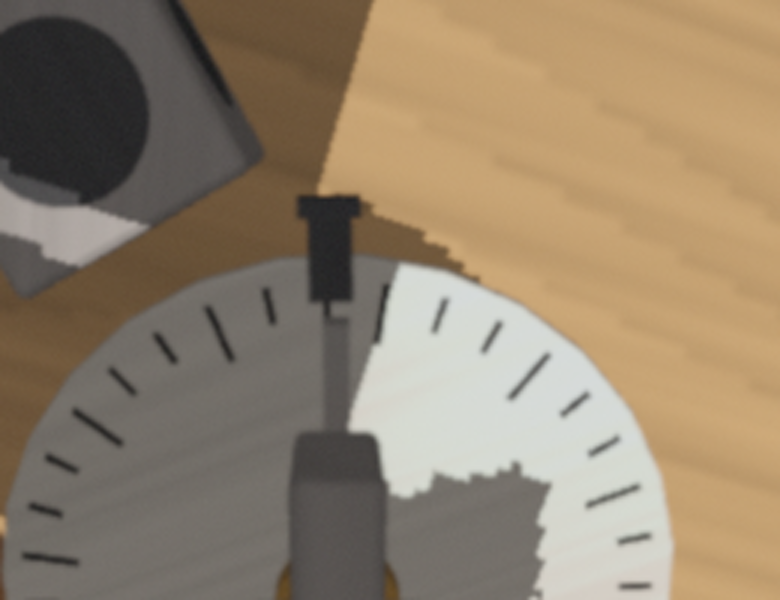

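The pointer tip, at (337,318), lies at the tab's inner end (329,300), about 1 mm off sideways, which is well inside 6 mm. I release, rise and go to the grey lever.

Request:
{"method": "apply_moves", "body": {"series": [[0,0,0,0,0,0],[0,0,0,0,0,0],[0,0,0,0,0,0],[0,0,0.05,0,0,0],[0,0,0.1,0,0,0],[0,0,0.2,0,0,0],[-0.04,-0.09,0.25,0,0,0],[-0.08,-0.18,0.25,0,0,0],[-0.12,-0.26,0.25,0,0,0],[-0.16,-0.35,0.25,0,0,0],[-0.16,-0.35,0.25,0,0,0],[-0.16,-0.35,0.25,0,0,0],[-0.16,-0.35,0.25,0,0,0]], "jaw": 0.4}}

```text
time: 12.0
eef_pos: [0.503, -0.3017, 0.2538]
tcp_rot: [-0.147, 0.989, 0.0, 0.0]
contact_force: [-0.5, 0.9, 0.4]
opening: 0.396
finger_force: 0.0
```

Run:
```python
from h import *
st=ctrl.get_state();C=cam('wrist',st);im=ctrl.read_camera('wrist')
print(st['eef_pos'],st['qpos'].round(2))
for t,z in(('supply_station',.03),('lever_ball',.134),('punch_block',.06)):
    for b in ctrl.boxes_of(t,'wrist')[:3]:
        px=np.array(b['xy'])*[560,420];print(t,round(b['p'],2),px.round(),toworld(px,z,C)[0].round(3))
p=topix([[.49,-.3,.05]],C)[0];print(p);x,y=p.astype(int)
y0=max(0,min(220,y-100));x0=max(0,min(300,x-130));print(x0,y0)
save(im,'w5.png');save(cv2.resize(im[y0:y0+200,x0:x0+260],None,fx=3,fy=3,interpolation=2),'w5c.png')
t=ctrl.read_camera('top');save(t,'top5.png')
```

```text
[ 0.50299521 -0.30174089  0.25384206] [-0.71  0.06  1.76  0.    1.32 -2.58]
supply_station 0.97 [279. 170.] [ 0.505 -0.305  0.03 ]
supply_station 0.92 [315.  36.] [ 0.355 -0.31   0.03 ]
supply_station 0.77 [218. 257.] [ 0.637 -0.347  0.03 ]
lever_ball 0.83 [327.  10.] [ 0.353 -0.312  0.134]
lever_ball 0.69 [293. 149.] [ 0.462 -0.305  0.134]
punch_block 0.8 [199. 151.] [ 0.504 -0.395  0.06 ]
punch_block 0.38 [281. 167.] [ 0.495 -0.306  0.06 ]
[286.97093299 162.30106591]
156 62
```

View pics/w5c.png

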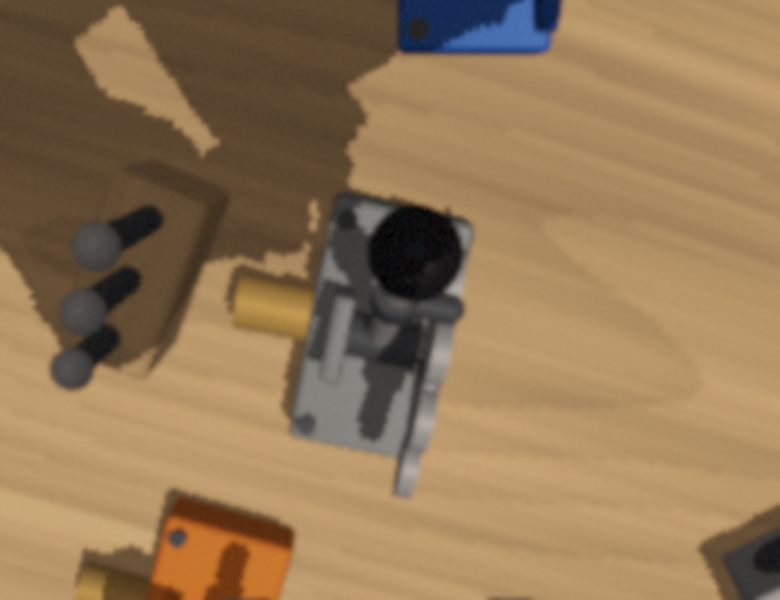

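Grey station crop: ball at (415,252), base corners (335,193), (472,220), (292,432), quadrant on the right, punches on the left. The lever leans toward world -x. This is the grey one, not the blue (480,25) or the orange (220,545).

Run:
```python
from h import *
C=cam('wrist');f=lambda u,v,z:toworld([156+u/3,62+v/3],z,C)[0]
a,b,c=f(335,196,.026),f(472,222,.026),f(292,432,.026)
print(a.round(4),b.round(4),c.round(4),np.hypot(*(b-a)[:2]),np.hypot(*(c-a)[:2]))
yaw=np.arctan2(*(c-a)[1::-1]);yy=np.arctan2(*(b-a)[1::-1]);print('x yaw',np.degrees(yaw),'y yaw',np.degrees(yy))
o=(b+c)/2;print('origin',o)
print('ball',f(415,252,.134)); q=f(430,335,.098),f(404,490,.098);print('quad',q)
y=np.mean([yaw,yy-np.pi/2]);ex=np.array([np.cos(y),np.sin(y)]);ey=np.array([-ex[1],ex[0]])
for n,p in(('ball',f(415,252,.134)),('quadend',q[1]),('p1',f(95,245,.137)),('p2',f(82,310,.13)),('p3',f(72,368,.13))):
  d=p[:2]-o[:2];print(n,p.round(3),'st',(d@ex).round(4),(d@ey).round(4))
m=ctrl.silhouettes('lever_ball','wrist')
```

```text
[ 0.4632 -0.3299  0.026 ] [ 0.457  -0.2768  0.026 ] [ 0.5594 -0.3199  0.026 ] 0.053397081245005314 0.09676197547193109
x yaw 5.909018140971517 y yaw 96.63133746864862
origin [ 0.50821626 -0.29838751  0.026     ]
ball [ 0.46044788 -0.30276171  0.134     ]
quad (array([ 0.48921157, -0.28706659,  0.098     ]), array([ 0.54319362, -0.27871265,  0.098     ]))
ball [ 0.46  -0.303  0.134] st -0.048 0.0009
quadend [ 0.543 -0.279  0.098] st 0.0369 0.0157
p1 [ 0.484 -0.389  0.137] st -0.0338 -0.087
p2 [ 0.505 -0.39   0.13 ] st -0.013 -0.0906
p3 [ 0.523 -0.389  0.13 ] st 0.005 -0.0918
```

Checks out: the ball sits at station x = -48 mm, y = 1 mm (expected -49, 0), and the station yaw is 6.4°. I align and descend over the ball, allowing for the same 39 mm finger offset.

Request:
{"method": "apply_moves", "body": {"series": [[-0.03,-0.001,0,0,0,-0.15],[-0.053,-0.001,0,0,0,-0.235],[-0.053,-0.001,-0.05,0,0,-0.235],[-0.053,-0.001,-0.1,0,0,-0.235],[-0.053,-0.001,-0.13,0,0,-0.235],[-0.053,-0.001,-0.13,0,0,-0.235],[-0.053,-0.001,-0.13,0,0,-0.235]], "jaw": 0.55}}

```text
time: 13.18
eef_pos: [0.4618, -0.3024, 0.1513]
tcp_rot: [-0.057, 0.998, -0.001, 0.001]
contact_force: [0.0, -0.9, 0.0]
opening: 0.553
finger_force: 0.0
```

Run:
```python
from h import *
st=ctrl.get_state();C=cam('wrist',st);im=ctrl.read_camera('wrist')
print(st['eef_pos'],R.from_quat(st['tcp_rot']).as_matrix()[:2,1],topix([[.4604,-.3028,.134]],C))
save(im,'w6.png')
```

```text
[ 0.46177909 -0.30243513  0.15128881] [-0.11308972  0.99358348] [[281.75932106 241.84378777]]
```

View pics/w6.png

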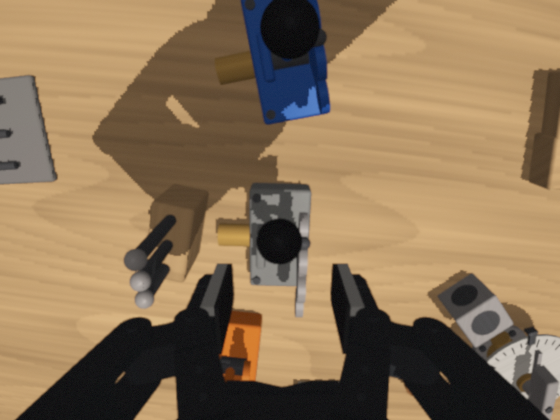

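The ball is at (280,241), against a prediction of (282,242), and is centred between the fingers. I lower and grip.

Request:
{"method": "apply_moves", "body": {"series": [[-0.001,0,-0.03,0,0,0],[-0.001,0,-0.06,0,0,0],[-0.001,0,-0.07,0,0,0],[-0.001,0,-0.07,0,0,0],[-0.001,0,-0.07,0,0,0]]}}

```text
time: 13.85
eef_pos: [0.4609, -0.303, 0.0955]
tcp_rot: [-0.056, 0.998, -0.001, 0.001]
contact_force: [0.0, 0.4, 0.2]
opening: 0.551
finger_force: 0.0
```

Request:
{"method": "apply_moves", "body": {"series": [[0,0,0,0,0,0],[0,0,0,0,0,0],[0,0,0,0,0,0],[0,0,0,0,0,0],[0,0,0,0,0,0]], "jaw": 0, "squeeze": 25}}

```text
time: 14.48
eef_pos: [0.461, -0.3044, 0.0955]
tcp_rot: [-0.056, 0.998, -0.002, 0.001]
contact_force: [-0.0, -5.3, 1.3]
opening: 0.297
finger_force: 24.6
```

Request:
{"method": "apply_moves", "body": {"series": [[0.013,0.0014,0.0055,0,0,0],[0.026,0.003,0.01,0,0,0],[0.04,0.0045,0.0125,0,0,0],[0.051,0.0057,0.0138,0,0,0],[0.06,0.0067,0.014,0,0,0],[0.06,0.0067,0.014,0,0,0],[0.06,0.0067,0.014,0,0,0],[0.06,0.0067,0.014,0,0,0]]}}

```text
time: 15.48
eef_pos: [0.5113, -0.3, 0.1065]
tcp_rot: [-0.056, 0.998, -0.004, 0.004]
contact_force: [8.8, -8.8, -4.5]
opening: 0.296
finger_force: 25.0
```

Run:
```python
from h import *
st=ctrl.get_state();print({k:np.round(st[k],3) for k in('eef_pos','contact_force','opening','finger_force')})
C=cam('wrist',st);im=ctrl.read_camera('wrist');P=topix([[.5082,-.2984,.145]],C)[0];print(P)
o=np.hstack([cv2.resize(im[100:340,120:440],(480,360),interpolation=2)])
s=ctrl.read_camera('side');x,y=topix([[.508,-.298,.1]],cam('side'))[0].astype(int)
o=np.hstack([o,cv2.resize(s[y-45:y+45,x-39:x+39],(312,360),interpolation=2)]);save(o,'w7.png')
```

```text
{'eef_pos': array([ 0.511, -0.3  ,  0.107]), 'contact_force': array([ 8.834, -8.76 , -4.453]), 'opening': np.float64(0.296), 'finger_force': np.float64(24.956)}
[285.90288148 293.80107073]
```

View pics/w7.png

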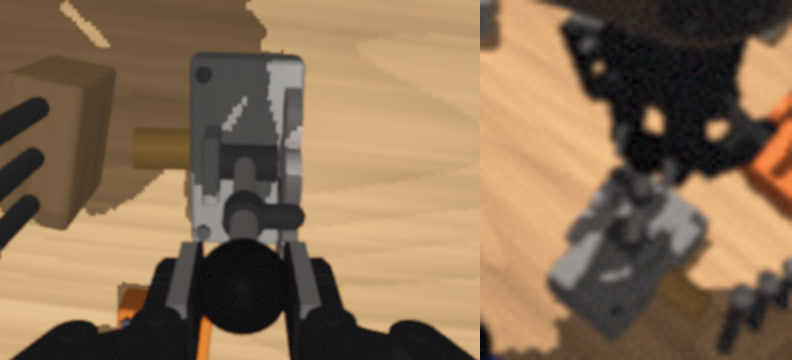

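The ball is held about 2 mm short of upright, and the detent is pulling it forward. I ease it on slightly, then release and rise.

Request:
{"method": "apply_moves", "body": {"series": [[0.003,-0.001,0,0,0,0],[0.003,-0.001,0,0,0,0],[0.003,-0.001,0,0,0,0]]}}

```text
time: 15.95
eef_pos: [0.5121, -0.2999, 0.1065]
tcp_rot: [-0.056, 0.998, -0.003, 0.002]
contact_force: [4.1, -5.6, -0.2]
opening: 0.294
finger_force: 25.1
```

Request:
{"method": "apply_moves", "body": {"series": [[0,0,0,0,0,0],[0,0,0,0,0,0],[0,0,0,0,0,0],[0,0,0.05,0,0,0],[0,0,0.1,0,0,0],[0,0,0.18,0,0,0],[-0.06,0.04,0.2,0,0,0],[-0.06,0.04,0.2,0,0,0],[-0.06,0.04,0.2,0,0,0],[-0.06,0.04,0.2,0,0,0]], "jaw": 0.55}}

```text
time: 17.2
eef_pos: [0.4627, -0.2659, 0.264]
tcp_rot: [-0.056, 0.998, 0.001, -0.001]
contact_force: [-0.2, -0.1, 0.1]
opening: 0.552
finger_force: 0.0
```

Run:
```python
from h import *
st=ctrl.get_state();C=cam('wrist',st);im=ctrl.read_camera('wrist')
x,y=topix([[.508,-.298,.1]],C)[0];print(x,y,topix([[.5082,-.2984,.145]],C)[0])
x=int(x);y=int(y);a=cv2.resize(im[max(0,y-90):,:][:180,max(0,x-90):][:,:180],(400,400),interpolation=2);print('crop0',x-90,y-90)
x,y=topix([[.632,-.0213,.06]],C)[0].astype(int);print('dial',x,y)
t=ctrl.read_camera('top');x,y=topix([[.632,-.0213,.06]],cam('top'))[0].astype(int)
b=cv2.resize(t[y-30:y+30,x-30:x+30],(400,400),interpolation=2)
save(np.hstack([a,b]),'w8.png');save(im,'w8f.png')
for q in ctrl.boxes_of('lever_ball','wrist')[:3]:
  px=np.array(q['xy'])*[560,420];print(q['p'],px,toworld(px,.145,C)[0])
```

```text
246.36810165296424 220.43136669092442 [241.07031869 238.1452215 ]
crop0 156 130
dial 448 316
0.91 [237.496 230.202] [ 0.50068534 -0.3022093   0.145     ]
0.63 [242.088  49.602] [ 0.34926844 -0.30978454  0.145     ]
```

View pics/w8.png

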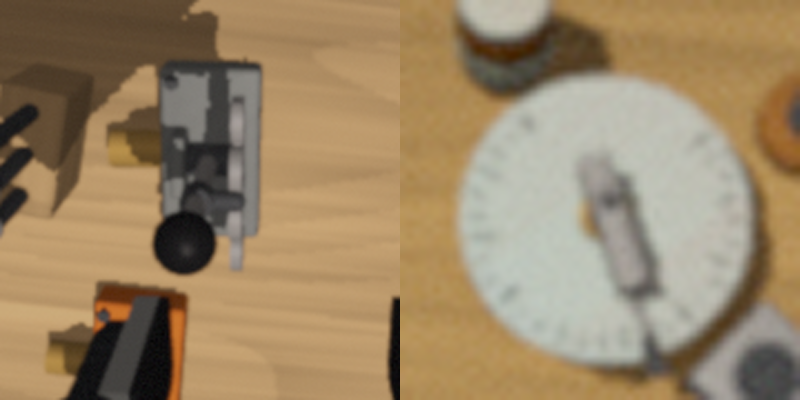

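The ball is at full-frame (239,239), against (241,238) for upright, so it sits in the middle notch. The pointer still lies on the tab (right half, about (650,345)), and the gripper is clear.

```bash
python3 -c "
from plant import ctrl
print(ctrl.sign_off())"
```

```text
the job is handed in; nothing more can be done
None
```

I turned the dial handle until its pointer met the set tab (about 1 mm off). I then threw the supply lever into its middle notch, released both, and handed the job in; the sign-off returned no verdict.

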